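# Index the bottle carousel to the reader

### The arm

A 6-joint arm with a two-finger parallel gripper is mounted at the origin on the work surface. World frame = base frame: x ahead of the robot, y to its left, z up, the work surface at z = 0. Lengths are in mm, angles in rad, forces in N, time in s.
With the tool pointing down it reaches from about 275 to 825 mm from the base axis. Payload 4.9 kg.
Tool frame: the origin (TCP) lies at the very end of the fingers, on their centre line; the grasp point (between the pads) lies 19 mm behind it; z points along the fingers, y is the direction in which the jaws open and shut (so a half turn about z gives the same grasp; the last joint's range is limited). The gripper opens to 85 mm and grips with 20 to 120 N. Pads are 22 mm wide; open, the fingers measure 114 mm over their backs; the gripper's body (76 mm by 85 mm) begins 54 mm behind the grasp point. The pads swing forward as they close: fully open they stand 13 mm farther back than shut.
Start: joints at [1.194, 0.326, -0.193, 1.052, 0, 1.437], TCP at [132.225, 533.887, 231.281] pointing down, gripper open.
Joint ranges: [-2.65, 2.65], [-0.97, 1.79], [-1.3, 1.35], [-1.93, 2.1], [-1.47, 1.37], [-3.14, 3.14]. Speed limits (rad/s): [2.57, 2.57, 3.14, 3.14, 3.14, 3.14].

### API

Orientations are given as [roll, pitch, yaw] about the fixed x, y, z axes, in that order (R = Rz(yaw) Ry(pitch) Rx(roll)).
In Python, from bench import bot, solve_ik, imaging gives the robot as it stands. Calls block until the motion is done:
- bot.move_ptp(position, orientation): joint-space move of the TCP to a pose.
- bot.movel(position, rot=None, max_speed=150, threshold=None): straight line of the TCP; rot=None keeps the orientation; max_speed is the mean speed in mm/s. With threshold (N) it stops when the force on the tool has changed by that much, and returns True; else False.
- bot.move_j(angles): joint-space move.
- bot.grip(opening, effort=None): opening from 0.0 (shut) to 1.0 (fully open); effort is the grip in N (None keeps the last); returns when the fingers have stopped.
- bot.dwell(seconds).
- solve_ik(position, orientation): joint angles nearest the present ones, or None.
- bot.get_state(): the state.
- imaging.capture(name): name is "scene" or "side" or "wrist"; returns the picture (400x640x3 uint8, blue, green, red); there is no depth.
- imaging.camera_model(name): a dict with "K" (3x3 intrinsics, pixels), "position" and "rotation" of the camera in the world. Camera axes: x right, y up, looking along -z (the intrinsics and any distortion apply to the point x, -y, -z); pixel columns grow to the right and rows downward; lengths in mm; the calibration is good to about 2 mm. A picture is of the moment at which its call begins: read the wrist's pose just before it. camera_model takes no time and is no camera call; for the wrist camera it gives the pose at the moment of the call.
A pose or a line that the arm cannot do raises bot.IKError and nothing moves.
- bot.sign_off(): hands the job in, once; it reports no verdict.
The state is a dict: "t": time; "qpos": joint angles; "joint_velocities": joint speeds; "effort": joint torques, N m; "tcp_pos": TCP position; "orientation": TCP orientation; "contact_force": force on the tool from outside, world axes, zero at the start; "wrist_torque": the same for the moment, N m; "opening": opening from 0.0 (shut) to 1.0 (fully open).
Only numpy, scipy, OpenCV 4.12 (cv2) and the standard library are available. Lean on these libraries where they do the work, as an engineer would, in place of code of your own. Each camera call takes 0.05 s, during which the arm holds its last target. There are 200 camera calls.

### The job

Bring the yellow-capped bottle round to the reader by indexing the carousel one station: with the fingertips press the red index plunger in, turn the table with it to the next hole - in whichever direction takes the yellow-capped bottle to the reader - and let the plunger spring back up into that hole, no farther round. Leave all the bottles standing in their wells, neither lifted nor knocked over, and leave the rest of the bench undisturbed.

Things in the scene. Friction and masses are not known exactly. Their poses are not given: they have to be found in the camera images.
- carousel: fixed housing of a bench bottle carousel: round white drum, 304 mm across, 65 mm high; on top an aluminium index plate with eight brass-bushed holes 45 degrees apart on a circle of 132 mm radius, joined by a narrow circular slot. Origin on the turning axis at bench level, z up; the plunger stands on its -x side when the table joint is 0.
- table_rotor (a joint): angle of the turning table, rad: 0 at the start, locked there by the plunger (0.7 degrees of play); positive counter-clockwise seen from above; the next holes are at +0.785 and -0.785. With the plunger pressed it turns with light friction (about 1 N at the plunger) and stays where it is left.
- deck_centre (a point): centre of the top of the table's hub, on the turning axis, 92 mm above the bench. The table is a blue disc 228 mm across, its deck 75 mm above the bench, with eight bottle wells 45 degrees apart on a circle of 82 mm radius, half-way between the directions of the index holes.
- plunger (a joint): travel of the index plunger, m: 0 up, locked in a hole; 0.012 fully down. Clear of the hole from 9 mm down; it then runs under the plate and, let go between holes, comes up only to about 9 mm. Over a hole its spring lifts it to 0, and its tapered nose centres the table from up to about 3 mm off. Spring 3 N at the top of the travel, 7 N at the bottom.
- plunger_top (a point): centre of the top face of the plunger's red round button (30 mm across, 12 mm thick), 114 mm above the bench when up. It stands on a lug of the turning table, 34 mm wide, 80 mm high with a boss to 88 mm, 132 mm from the turning axis, and goes round with the table. The nearest wells are 65 to 70 mm away, their bottles 36 mm higher. A fingertip's friction on it is enough to turn the table.
- reader_window (a point): middle of the dark red window of the reader, a black box 80 mm wide and 170 mm tall that is fixed to the carousel housing; the window is 104 mm above the bench, 162 mm from the turning axis and faces it. The box reaches 67 mm farther out.
- reading_station (a point): the middle of the place where a bottle stands in front of the reader's window: 82 mm from the turning axis on the reader's side, 85 mm above the bench.
- yellow_bottle_mid (a point): amber blood-culture bottle, 36 mm in diameter, 130 mm tall, 0.1 kg, yellow cap 26 mm across, standing loose in a well of the table; the point is on its axis, half-way up (65 mm over its underside, 85 mm over the bench). At the start it stands in the well next to the reading station, on one side or the other.
- blue_bottle_mid (a point): amber blood-culture bottle, 36 mm in diameter, 130 mm tall, 0.1 kg, blue cap 26 mm across, standing loose in a well of the table; the point is on its axis, half-way up (65 mm over its underside, 85 mm over the bench). At the start it is in the well on the other side of the reading station.
- green_bottle_mid (a point): amber blood-culture bottle, 36 mm in diameter, 130 mm tall, 0.1 kg, green cap 26 mm across, standing loose in a well of the table; the point is on its axis, half-way up (65 mm over its underside, 85 mm over the bench). It has been read already and stands at the reading station at the start.
- white_bottle_mid (a point): amber blood-culture bottle, 36 mm in diameter, 130 mm tall, 0.1 kg, white cap 26 mm across, standing loose in a well of the table; the point is on its axis, half-way up (65 mm over its underside, 85 mm over the bench). It stands in the well across the table from the reading station.
- spare_bottle: bystander: a blue-capped bottle of the same kind (36 mm across, 130 mm tall) standing on the bench on the right; origin under its centre.
- specimen_cup: bystander: a clear specimen cup with a red lid, 64 mm across, 70 mm tall, on the right; origin under its centre.
- marker: bystander: a blue and white marker pen, 140 mm long, 14 mm thick, lying on the left along its x axis; origin under its centre.
- petri_dish: bystander: a closed petri dish stored upside down, its red agar uppermost, 90 mm across, 15 mm high, on the left; origin under its centre.
- spray_bottle: bystander: a white disinfectant bottle with a blue cap, 66 mm across, 190 mm tall, on the left; origin under its centre.
Not all that is in view belongs to the job. What is shaped like the part that bears green_bottle_mid but pink or turquoise is not meant.

How it is judged (in metres and radians):
On the way:
1. the fingers press the index plunger in until it is out of its hole (value of joint plunger above 0.008 m and contact force between the fingers and plunger above 1 N), for 0.1 s.
At the end, for the whole second after the job is handed in: The yellow-capped bottle stands at the reading station (its axis within 8 mm), the plunger is back up in the hole there (within 2 mm of its top position), the table is at rest, and all four bottles stand upright in their wells (horizontal distance between yellow_bottle_mid and reading_station below 0.008 m and value of joint plunger below 0.002 m and velocity of joint table_rotor between -0.05 and 0.05 rad/s and height (world z) of each of yellow_bottle_mid, blue_bottle_mid, green_bottle_mid, white_bottle_mid below 0.095 m and angle between each of yellow_bottle_mid, blue_bottle_mid, green_bottle_mid, white_bottle_mid's own z axis and vertical below 0.15 rad); the robot touches nothing.
It fails at once if a bottle is lifted more than 15 mm out of its well (height (world z) of any of yellow_bottle_mid, blue_bottle_mid, green_bottle_mid, white_bottle_mid above 0.1 m).
It fails at once if a bottle in the carousel is tipped (angle between any of yellow_bottle_mid, blue_bottle_mid, green_bottle_mid, white_bottle_mid's own z axis and vertical above 0.3 rad).
It fails at once if the table is turned well past the next hole (more than about 63 degrees either way) (value of joint table_rotor above 1.1 rad or value of joint table_rotor below -1.1 rad).
It fails at once if something else on the bench is moved more than 30 mm, lifted or knocked over (distance of any of spare_bottle, specimen_cup, marker, petri_dish, spray_bottle from where it was at the start of the episode above 0.03 m or angle between any of spare_bottle, specimen_cup, spray_bottle's own z axis and vertical above 0.4 rad).
It also fails if it takes over 35 s, if anything falls off the work surface, if the arm or the gripper's body presses on something with over 40 N, if the wrist force passes 120 N, or if a joint passes its speed limit or range.

## Working session

There is one attempt and no reset: what is moved stays moved. The work goes in short steps, each a Python script; the robot and the scene stay as the last script left them, time stands still between calls to the robot, and variables do not carry over. Pictures are saved under pics/ and viewed, about 8 in all and at most 12, crops included, and the job is handed in when it is done.

```bash
mkdir -p pics; ls
python3 - <<'E'
from bench import bot, imaging
import cv2, numpy as np
a=imaging.capture("scene"); b=imaging.capture("side")
cv2.imwrite("pics/scene0.png",a); cv2.imwrite("pics/side0.png",b)
for n in("scene","side"):
    m=imaging.camera_model(n); print(n,{k:np.round(np.array(v),3).tolist() if not isinstance(v,str) else v for k,v in m.items()})
print(bot.get_state())
E
```

```text
pics
scene {'K': [[395.839, 0.0, 323.589], [0.0, 395.839, 201.898], [0.0, 0.0, 1.0]], 'position': [1078.36, 601.276, 945.282], 'rotation': [0.759, 0.007, 2.388]}
side {'K': [[389.102, 0.0, 318.276], [0.0, 389.102, 196.477], [0.0, 0.0, 1.0]], 'position': [304.011, -986.729, 930.919], 'rotation': [0.894, -0.012, -0.206]}
{'t': 0.1, 'qpos': array([ 1.19381218e+00,  3.26871194e-01, -1.93439895e-01,  1.05200868e+00,
       -2.49706548e-05,  1.43660126e+00]), 'joint_velocities': array([ 0.00049105, -0.00101611,  0.00304846,  0.00038154,  0.00073592,
        0.00017776]), 'effort': array([ 1.00137560e-03, -4.44238365e+01,  2.63037568e+01,  7.88031786e-03,
       -2.00089480e-04,  6.58111048e-06]), 'tcp_pos': array([132.03346378, 533.40050994, 230.5960585 ]), 'orientation': array([-3.14007957e+00, -1.79078538e-04,  2.89880345e+00]), 'contact_force': array([-0.10156995, -0.05334885,  0.09876364]), 'wrist_torque': array([ 0.00670994,  0.01134374, -0.00351397]), 'opening': 0.995649882274083}
```

View pics/scene0.png

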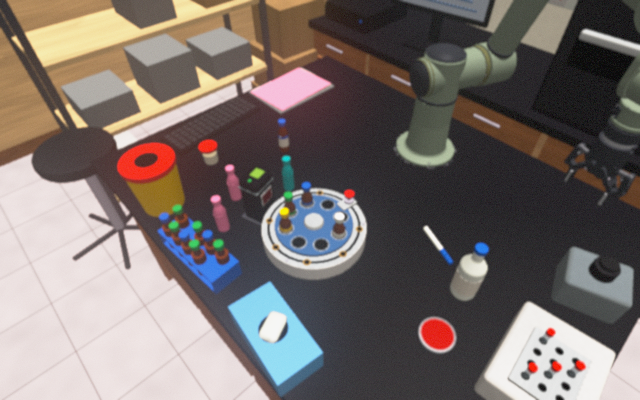

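View pics/side0.png

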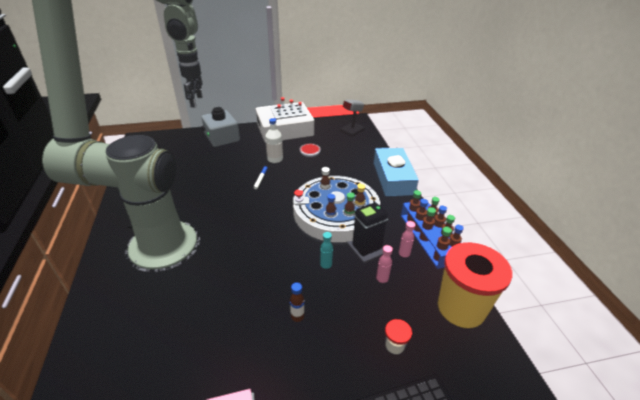

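The scene view shows the carousel hub at about (313,221), the red plunger at (349,195), and the caps: yellow (285,213), green (289,197), blue (307,187), white (339,217). The reader is at about (258,190). Next I cast rays from both views.

```bash
cat > h.py <<'E'
import numpy as np, cv2
from scipy.spatial.transform import Rotation as R
from bench import bot, imaging, solve_ik
def ray(m,uv):
    K=np.array(m["K"]); rot=np.array(m["rotation"],float)
    Rm=rot if rot.shape==(3,3) else R.from_euler("xyz",rot).as_matrix()
    d=np.linalg.solve(K,[uv[0],uv[1],1.]); return np.array(m["position"],float),Rm@(d*[1,-1,-1])
def onz(m,uv,z):
    p,d=ray(m,uv); return p+d*(z-p[2])/d[2]
def blobs(img,col,roi,amin=8):
    h=cv2.cvtColor(img,cv2.COLOR_BGR2HSV); H,S,V=h[...,0],h[...,1],h[...,2]
    c={"red":((H<8)|(H>172))&(S>140)&(V>90),"yellow":(H>20)&(H<35)&(S>150)&(V>120),
       "green":(H>45)&(H<75)&(S>120)&(V>60),"blue":(H>105)&(H<125)&(S>170)&(V>90),"white":(S<50)&(V>170)}[col]
    k=np.zeros(c.shape,np.uint8); x0,y0,x1,y1=roi; k[y0:y1,x0:x1]=c[y0:y1,x0:x1]
    n,_,s,ce=cv2.connectedComponentsWithStats(k)
    return [(ce[i].round(1),int(s[i,4])) for i in range(1,n) if s[i,4]>=amin]
E
python3 - <<'E'
from h import *
for n,roi in(("scene",(255,170,370,280)),("side",(290,160,385,240))):
    m=imaging.camera_model(n); img=cv2.imread(f"pics/{n}0.png")
    for c,z in(("red",110),("yellow",147),("green",147),("blue",147),("white",147),("white",92)):
        for ce,a in blobs(img,c,roi): print(n,c,ce,a,onz(m,ce,z).round(0))
    x0,y0,x1,y1=roi
    cv2.imwrite(f"pics/{n}0c.png",cv2.resize(img[y0:y1,x0:x1],None,fx=5,fy=5,interpolation=cv2.INTER_CUBIC))
E
```

```text
scene red [349.1 192.9] 83 [460.  45. 110.]
scene yellow [284.3 211.9] 74 [667.  -1. 147.]
scene green [287.7 194.8] 61 [618. -45. 147.]
scene blue [306. 185.] 49 [554. -39. 147.]
scene white [316.3 236.3] 2124 [661. 121. 147.]
scene white [297.4 192.3] 35 [592. -34. 147.]
scene white [296.4 197.1] 14 [606. -21. 147.]
scene white [338.7 215.8] 79 [569. 111. 147.]
scene white [313.6 220.4] 232 [629.  76. 147.]
scene white [316.3 236.3] 2124 [632.  88.  92.]
scene white [297.4 192.3] 35 [558. -77.  92.]
scene white [296.4 197.1] 14 [574. -64.  92.]
scene white [338.7 215.8] 79 [534.  77.  92.]
scene white [313.6 220.4] 232 [598.  40.  92.]
side red [297.7 192.3] 41 [459.  48. 110.]
side green [350.4 195.2] 29 [616. -46. 147.]
side blue [330.5 196.4] 15 [552. -40. 147.]
side white [325.2 169.1] 34 [569. 114. 147.]
side white [363.1 189. ] 201 [667. -22. 147.]
side white [316.5 212.8] 715 [ 491. -110.  147.]
side white [338.6 196.2] 87 [578. -44. 147.]
side white [325.2 169.1] 34 [587. 191.  92.]
side white [363.1 189. ] 201 [692.  46.  92.]
side white [316.5 212.8] 715 [505. -48.  92.]
side white [338.6 196.2] 87 [597.  23.  92.]
```

View pics/scene0c.png

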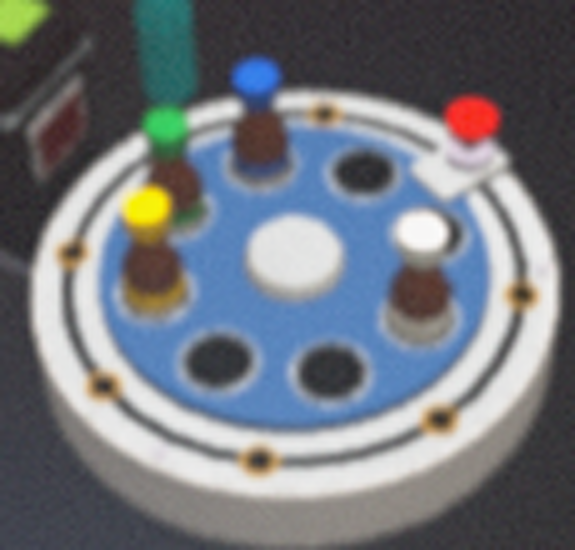

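Geometry agrees with the description. Green (617,-45) and white (569,112) put the axis at about (593,33.5). Yellow is 82 mm from it and the plunger 133 mm.

Candidates for the yellow bottle in the crop: yellow cap (284,212), green (288,195) at the reader, blue (306,185) and white (339,216). The pink and turquoise bottles stand off the table. Yellow is at -25° and the reader at -73°, so the table must turn **clockwise (-45°)**. I'll shut the gripper and look from above the plunger.

Run:
```python
from h import *
m=imaging.camera_model("scene"); print("spray",onz(m,(481,249),185).round(0))
bot.grip(0.0)
s=bot.get_state()["tcp_pos"]
bot.movel([s[0],s[1],310])
bot.move_ptp([460,46,290],[np.pi,0,1.8])
print(bot.get_state()["tcp_pos"],bot.get_state()["qpos"].round(2),bot.get_state()["t"])
m=imaging.camera_model("wrist"); w=imaging.capture("wrist"); cv2.imwrite("pics/w1.png",w); print(m)
for c,z in(("red",112),("yellow",148),("white",148),("green",148),("white",92)):
    for ce,a in blobs(w,c,(0,0,640,400),60): print(c,ce,a,onz(m,ce,z).round(1))
```

```text
spray [423. 441. 185.]
[460.00560661  46.64165467 289.99528622] [-0.06  0.13 -0.3   1.14  0.    1.28] 3.65
{'K': array([[350.57128785,   0.        , 321.57358251],
       [  0.        , 350.57128785, 203.78217671],
       [  0.        ,   0.        ,   1.        ]]), 'position': array([444.26088506, 114.97046739, 433.23071802]), 'rotation': array([-0.27829656,  0.00115108,  0.23061144])}
red [324.6 180.2] 722 [462.4  48.5 112. ]
yellow [489.1 255. ] 127 [617.2  23.6 148. ]
yellow [527.  289.8] 880 [663.   -0.9 148. ]
white [440.6 143. ] 13078 [544.3 107.1 148. ]
white [  8.5 128.5] 1752 [205.1  39.2 148. ]
white [434.9 132.2] 227 [537.1 114.2 148. ]
white [481.6 145.2] 1096 [577.1 113.  148. ]
white [386.2 160.8] 332 [505.6  83.2 148. ]
white [518.2 206.1] 289 [625.2  71.7 148. ]
white [444.7 214.2] 2010 [566.9  50.6 148. ]
white [364.5 216.4] 295 [500.9  33.  148. ]
white [488.  252.8] 177 [615.5  25.4 148. ]
white [384.9 257.7] 168 [5.285e+02 1.000e-01 1.480e+02]
white [435.7 274.4] 166 [577.3  -5.2 148. ]
white [372.2 291. ] 304 [526.3 -34.3 148. ]
white [489.5 292.7] 162 [630.9 -11.5 148. ]
white [498.1 304.7] 346 [643.  -21.4 148. ]
green [435.4 276.4] 95 [577.7  -7.1 148. ]
green [464.2 311.9] 475 [615.2 -35.7 148. ]
white [440.6 143. ] 13078 [563.9 105.6  92. ]
white [  8.5 128.5] 1752 [158.1  24.3  92. ]
white [434.9 132.2] 227 [555.4 114.1  92. ]
white [481.6 145.2] 1096 [603.1 112.6  92. ]
white [386.2 160.8] 332 [517.7  77.   92. ]
white [518.2 206.1] 289 [660.7  63.2  92. ]
white [444.7 214.2] 2010 [591.  38.  92.]
white [364.5 216.4] 295 [512.  17.  92.]
white [488.  252.8] 177 [649.2   7.8  92. ]
white [384.9 257.7] 168 [545.  -22.5  92. ]
white [435.7 274.4] 166 [603.5 -28.8  92. ]
white [372.2 291. ] 304 [542.4 -63.6  92. ]
white [489.5 292.7] 162 [667.5 -36.3  92. ]
white [498.1 304.7] 346 [682.  -48.1  92. ]
```

View pics/w1.png

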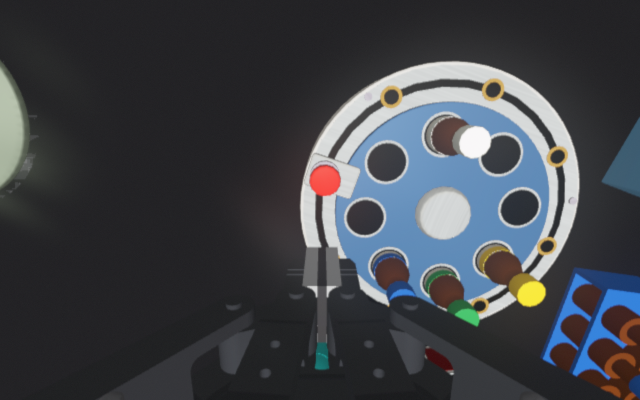

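The wrist view shows the plunger button at (325,180) and the next clockwise hole at (392,97), with other bushes at (493,90), (557,156) and (547,246). The hub is at (444,213). I'll use the bushes to fix the axis and the target hole.

Run:
```python
from h import *
from scipy.optimize import least_squares
w=cv2.imread("pics/w1.png")
s=bot.get_state(); m=imaging.camera_model("wrist")
P=[onz(m,u,66)[:2] for u in((391.5,97),(493,89.5),(557,156),(547,246))]
print(np.round(P,1))
# common axis, radius 132, holes at phi+45k
def pt(x,a): return x[:2]+132*np.array([np.cos(a),np.sin(a)])
a0=[0,1,2,3]
f=lambda x: np.concatenate([P[i]-pt(x,x[2]-i*np.pi/4) for i in a0])
r=least_squares(f,[593,35,np.radians(129.7)]); x=r.x
print(x[:2],np.degrees(x[2]),r.fun.round(1),"start",pt(x,x[2]+np.pi/4),"end",pt(x,x[2]))
```

```text
[[510.6 137.2]
 [607.  167.2]
 [696.1 120. ]
 [726.6  22.8]]
[594.78644493  35.52483381] 129.6648394531005 [ 0.1  0.  -0.1  0.2 -0.3  0.2  0.3 -0.4] start [463.35829191  47.79840682] end [510.53143339 137.13729875]
```

Fit residuals are under 0.5 mm: the axis is at (594.8,35.5), and the predicted start (463.4,47.8) matches the button I measured. Now touch and press.

Run:
```python
from h import *
def st(): 
    s=bot.get_state(); print(round(s["t"],2),s["tcp_pos"].round(1),s["contact_force"].round(1))
bot.movel([463.2,48,130]); st()
print(bot.movel([463.2,48,108],max_speed=15,threshold=2)); st()
print(bot.movel([463.2,48,100.5],max_speed=15,threshold=12)); bot.dwell(.2); st()
```

```text
4.92 [463.8  48.  130.7] [ 0.8 -1.2  0.5]
True
5.96 [463.1  48.  113. ] [0.3 0.1 4.1]
True
6.88 [463.2  48.  102.1] [-0.6  0.1  6.3]
```

Contact came at 113 mm, and it is now at 102.1 (11.9 mm of travel) at 6.3 N, so the plunger is down on its stop. Next I turn clockwise along the arc, turning the tool with it.

Run:
```python
from h import *
c=np.array([594.8,35.5]); p0=np.array([463.2,48])-c; r=np.linalg.norm(p0); a0=np.arctan2(p0[1],p0[0])
for d in range(5,46,5):
    a=a0-np.radians(d); q=c+r*np.array([np.cos(a),np.sin(a)])
    bot.movel([*q,101.3],[np.pi,0,1.8-np.radians(d)],max_speed=40)
    s=bot.get_state(); print(d,round(s["t"],2),s["tcp_pos"].round(1),s["contact_force"].round(1))
imgs={n:imaging.capture(n) for n in("scene","side")}
m=imaging.camera_model("scene")
for n in imgs: cv2.imwrite(f"pics/{n}2.png",imgs[n])
for c_ in("yellow","white"):
    for ce,ar in blobs(imgs["scene"],c_,(255,170,370,280)): print(c_,ce,ar,onz(m,ce,147).round(1))
im=imgs["scene"][160:270,245:380]; cv2.imwrite("pics/s2c.png",cv2.resize(im,None,fx=5,fy=5,interpolation=cv2.INTER_CUBIC))
```

```text
5 7.32 [464.9  59.9 102. ] [-1.8  0.9 12.3]
10 7.76 [467.6  71.2 102. ] [-2.2  2.3 12.1]
15 8.2 [471.3  82.2 102. ] [-1.3  1.1 11.4]
20 8.64 [475.9  92.9 102. ] [-1.4  1.5 10.8]
25 9.08 [481.4 103.1 102. ] [-0.6  1.5 10.9]
30 9.53 [487.8 112.7 102. ] [-0.1  0.3 10.4]
35 9.97 [495.  121.8 102. ] [-0.6  0.6 10.5]
40 10.41 [503.  130.2 102. ] [0.5 0.9 9.4]
45 10.85 [511.7 137.8 102. ] [0.1 0.5 8.7]
yellow [287.8 195.1] 72 [618.8 -43.8 147. ]
white [316.1 189.8] 31 [546.4  -4.3 147. ]
white [297.6 192.2] 36 [591.1 -33.5 147. ]
white [337.9 194.4] 44 [514.2  51.9 147. ]
white [309.7 244.3] 1738 [690.  128.7 147. ]
white [297.  196.9] 12 [604.5 -20.4 147. ]
white [335.5 198.8] 8 [531.2  59.6 147. ]
white [315.  221.9] 287 [630.2  82.9 147. ]
```

View pics/s2c.png

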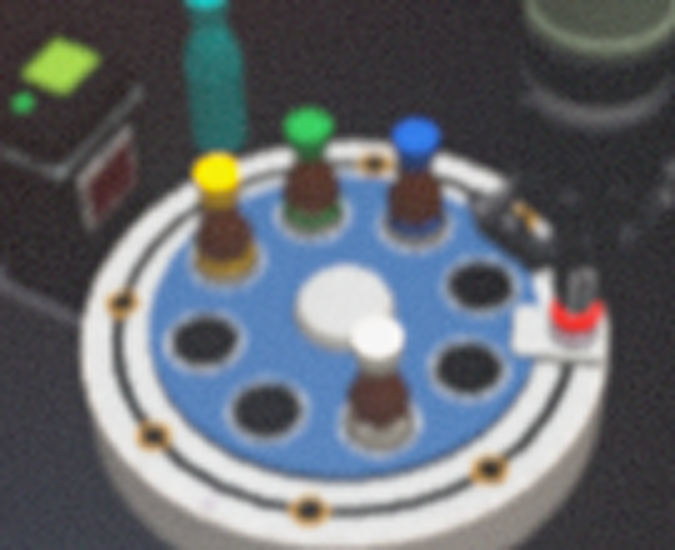

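The table followed without slip. The yellow cap is now at pixel (287.8,195.1), against (287.7,194.8) for the green one before. Release straight up and check.

Run:
```python
from h import *
s=bot.get_state(); x,y=s["tcp_pos"][:2]
for z in(109,118): 
    bot.movel([x,y,z],max_speed=25); s=bot.get_state(); print(round(s["t"],2),s["tcp_pos"].round(1),s["contact_force"].round(1))
bot.movel([x,y,290]); bot.movel([420,200,310]); bot.dwell(.3)
out=[]
for n,roi,cs in(("scene",(255,170,370,280),("red","yellow","green","blue")),("side",(290,160,385,240),("red","green","blue"))):
    m=imaging.camera_model(n); im=imaging.capture(n)
    for c in cs:
        for ce,a in blobs(im,c,roi): print(n,c,ce,a,onz(m,ce,110 if c=="red" else 147).round(1))
    x0,y0,x1,y1=roi; out.append(cv2.resize(im[y0:y1,x0:x1],(460,440),interpolation=cv2.INTER_CUBIC)[:, :390])
cv2.imwrite("pics/end.png",np.hstack(out)); print(bot.get_state()["t"])
m=imaging.camera_model("wrist"); w=imaging.capture("wrist"); cv2.imwrite("pics/w3.png",w)
for ce,a in blobs(w,"red",(0,0,640,400),100): print("wrist red",ce,a,onz(m,ce,112).round(1),onz(m,ce,103).round(1))
```

```text
11.41 [511.6 137.8 108.9] [ 0.1 -0.8  3.8]
11.92 [511.2 137.7 117.7] [-0.3 -0.4 -0.7]
scene red [360.4 218.9] 69 [510.  138.1 110. ]
scene yellow [287.7 195. ] 72 [618.7 -44.3 147. ]
scene green [306.2 185.1] 68 [554.1 -38.4 147. ]
scene blue [327.9 187. ] 51 [514.   10.7 147. ]
side red [307.5 175.5] 48 [509.4 138.3 110. ]
side green [330.2 196.5] 24 [550.7 -39.9 147. ]
side green [377.9 207.1] 8 [ 685.  -119.7  147. ]
side blue [316.1 189.1] 14 [513.9   6.8 147. ]
14.5167
wrist red [431.6 180.8] 652 [510.7 138.9 112. ] [512.1 135.7 103. ]
```

View pics/end.png

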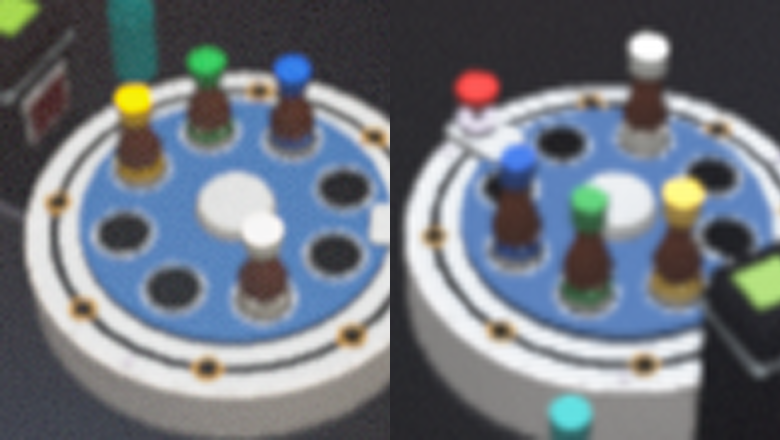

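The plunger pressed back with 3.8 N at 109 mm, above the 105 mm height where it would have jammed between holes. Both fixed views also agree on the button at z≈110: (510.0,138.1) and (509.4,138.3). So it is up in its hole, and all the bottles are standing. I'm handing in.

```bash
python3 -c "
from bench import bot
bot.sign_off()"
```

```text
the job is handed in; nothing more can be done
```

I pressed the index plunger in with the shut fingertips, to about 11.9 mm at 6–12 N. I then turned the table 45° clockwise with it, released it straight up, moved the arm clear and signed off at about 14.5 s.

Last checks, all from the camera images and the force reading:
- **Yellow bottle:** its cap is at (618.7, -44.3), within about 2 mm of where the green cap stood at the reading station before.
- **Plunger:** it is back up in the next hole. The button measures (510, 138), within about 1 mm of the predicted hole, and both fixed views agree at its full height. It was still pushing 3.8 N on the fingertips at 109 mm.
- **Bottles:** all four stand upright in their wells.
- **Rest of the bench:** I did not re-measure the other objects. The arm felt nothing except the plunger.

No check failed or disagreed.

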